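# Click the length stop of a cutting gauge into its notch and lock it

### The job

Set the cutting gauge to its short length: with closed fingertips, push the sliding stop along its bar towards the upright metal fence until its spring pin drops into the notch on that side, then press the round lock button on top of the stop fully down. Only push and press: do not pinch the stop, do not touch the spring pin (it must drop by itself), do not lock the stop before the pin is down, and leave the things lying around the gauge where they are.

Things in the scene. Friction and masses are not known exactly. Their poses are not given: they have to be found in the camera images.
- gauge: The cutting gauge, fixed: a plywood base 100 x 380 x 12 mm with an aluminium guide bar along it (24 mm wide, top 22 mm above the bench) and, on the robot's side, a steel index strip (top 24 mm). Origin: centre of the base's underside. y runs along the bar, x away from the robot. The strip has two V notches 14 mm wide, one each side, 45 to 85 mm from the middle; their places vary, unmeasured.
- fence: Upright aluminium plate 84 x 6 x 48 mm, top 60 mm above the bench, across one end of the gauge, 172 mm from its middle: at the +y end in some setups, at the -y end in others. The other end has only a low wooden block, top 28 mm above the bench. Fixed. Origin: on the gauge's centre line below the plate, at bench height.
- stop (a joint): Position in m of the stop along the gauge's +y, 0 in the middle, travel -0.112 to 0.112, starts within 0.015 of 0. It slides with about 3 N of drag. At a notch it snaps some 7 mm ahead and the force dips; then about 10 N pushes it out again, so slow pushing (20 mm/s) that ends at about 7 N leaves it in the notch. Pushed past, it can be pushed back from the other side.
- stop_mid (a point): Centre of the stop's aluminium block (60 mm across the bar, from 23 to 55 mm above the bench; this point at 39 mm). It moves with the stop, 16 mm to the gauge's +x of its centre line, over the guide bar. A low nose on the robot's side (gauge -x, reaching 59 mm from this point, top 46 mm above the bench) carries the spring pin.
- cheek_1: Rubber pad on the stop's end that faces the gauge's +y, 52 mm across x, 6 mm thick, z from 26 to 52 mm above the bench: where a finger pushes the stop towards -y. Origin: its centre; its outer face is 27 mm from point stop_mid.
- cheek_2: The same pad on the end that faces the gauge's -y, where a finger pushes the stop towards +y; its outer face is 27 mm from point stop_mid.
- pin (a joint): How far in m the spring pin has dropped: 0 to 0.001 while it rides on top of the index strip, about 0.006 when it sits in a notch. It drops by its own spring.
- pin_knob: Black knob of the spring pin, 16 mm across, on the stop's nose, 46 mm to the gauge's -x of point stop_mid; its top is 60 mm above the bench while the pin rides, 55 mm when the pin has dropped. Not to be touched. Origin: on the pin's axis, 61 mm below the knob's top.
- lock (a joint): How far in m the lock button is pressed: 0 up, 0.007 fully down. It takes about 4 N and stays down where it is left.
- lock_top (a point): Centre of the top face of the lock button: black, round, 26 mm across, on top of the stop's block, 2 mm to the gauge's +x of point stop_mid. 66 mm above the bench when up, 59 mm when down; the block's top round it is at 55 mm.
- flower_pot: Loose terracotta flower pot, 74 mm across, 65 mm high, upright behind the gauge. Origin: centre of its underside. Leave alone.
- measuring_tape: Loose tape measure, 38 x 82 x 64 mm, behind the gauge. Origin: centre of its underside. Leave alone.
- label_sticks: Loose bundle of wooden plant labels, 27 x 156 x 19 mm, lying in front of the gauge. Origin: centre of its underside. Leave alone.

How it is judged:
By the outcome, as a careful person would: the job done as asked, in the order asked, and still so for the second after the job is handed in, with the robot touching nothing.
It also fails if it takes over 42 s, if anything falls off the work surface, if the arm or the gripper's body presses on something with over 40 N, if the wrist force passes 120 N, or if a joint passes its speed limit or range.

### The arm

A 7-joint arm with a two-finger parallel gripper is mounted at the origin on a cart in front of the work surface, level with it; the furniture and walls round the work are solid. World frame = base frame: x ahead of the robot, y to its left, z up, the work surface at z = 0. Lengths are in m, angles in rad, forces in N, time in s.
With the tool pointing down it reaches from about 0.35 to 0.9 m from the base axis. Payload 7.2 kg.
Tool frame: the origin (TCP) lies at the very end of the fingers, on their centre line; the grasp point (between the pads) lies 19 mm behind it (manip.tcp_to_grasp is the z of the grasp point in the tool frame, in m); z points along the fingers, y is the direction in which the jaws open and shut (so a half turn about z gives the same grasp; the last joint's range is limited). The gripper opens to 85 mm and grips with 20 to 120 N. Pads are 22 mm wide; open, the fingers measure 114 mm over their backs; the gripper's body (76 mm by 85 mm) begins 54 mm behind the grasp point. The pads swing forward as they close: fully open they stand 13 mm farther back than shut.
Start: joints at [1.266, 0.411, -0.013, 1.596, 0.006, 1.134, -0.082], TCP at [0.147, -0.608, 0.205] pointing down, gripper open.
Joint ranges: [-2.95, 2.95], [-0.29, 1.99], [-1.47, 1.44], [0.14, 2.54], [-1.03, 4.17], [0.13, 1.85], [-2.86, 2.86]. Speed limits (rad/s): [2.39, 2.39, 3.01, 3.01, 3.14, 3.14, 3.14].

### API

Orientations are given as a unit quaternion [w, x, y, z].
In Python, from station import manip, eyes gives the robot as it stands.
- The arm moves only by the tool servo_tool, never from a script. Its arguments are lists of equal length, an entry for each row: "linear": the shift along the tool's x, y, z in mm, a list of three; "turn": the turn about the tool's z in rad; "claw": the finger opening in mm, from 0 to 85.4. In form: {"linear": [[tx, ty, tz], ...], "turn": [turn, ...], "claw": [claw, ...]}. A call has 1 to 10 rows; each row is the pose to reach, as a shift and turn from the pose commanded when the call began, along the tool's axes at that moment; what a row does not reach only later rows make up. A row lasts 1/12 s, in which the tool goes at most 41.7 mm and 7.16 degrees, less where a joint would pass 70% of its speed; a pose out of reach is approached as far as the arm can. A call with a gripper value outside its range is refused whole. The fingers move at their own pace and stop on an object; "grip_force" is the grip in N (left out, the last holds). Time passes only in rows, so rows that repeat a pose let the fingers close. It gives the time, the measured TCP pose, the force and the opening at its end, in the units of the state.
- manip.state(): the state, without advancing time (a new reading comes with each control period).
- eyes.capture(name): name is "scene" or "side" or "wrist"; returns the picture (384x512x3 uint8, red, green, blue); there is no depth.
- eyes.calibration(name): a dict with "fovy" (degrees; the focal length in pixels is half the picture's height over the tangent of half this angle, whatever the lens; pixels are square), "cx", "cy" (the principal point, pixels), "dist" ([k1, k2, p1, p2, k3] as OpenCV has them; the pictures are not rectified), "view" (4x4, takes a point from world to camera coordinates). Camera axes: x right, y down, z forward; pixel columns grow to the right and rows downward; lengths in m; the calibration is good to about 2 mm. A picture is of the moment at which its call begins: read the wrist's pose just before it. calibration takes no time and is no camera call; for the wrist camera it gives the pose at the moment of the call.
- manip.finish_job(): hands the job in, once; it reports no verdict.
The state is a dict: "clock": time; "q": joint angles; "joint_vel": joint speeds; "tau": joint torques, N m; "position": TCP position; "tcp_rot": TCP orientation; "wrist_force": force on the tool from outside, world axes, zero at the start; "ft_torque": the same for the moment, N m; "finger_gap": finger opening in m.
Only numpy, scipy, OpenCV 4.12 (cv2) and the standard library are available. Lean on these libraries where they do the work, as an engineer would, in place of code of your own. Each camera call takes 0.05 s, during which the arm holds its last target. There are 200 camera calls.

## Working session

There is one attempt and no reset: what is moved stays moved. The work goes in short steps, Python scripts to look and compute and a tool call to move; the robot and the scene stay as the last step left them, time stands still between calls to the robot, and variables do not carry over. Pictures are saved under pics/ and viewed, about 8 in all and at most 12, crops included, and the job is handed in when it is done.

Besides the shell and the picture viewer there is one more tool, called after ">>>" in YAML: its name, and indented under it one key for each argument. servo_tool: Moves the arm, as the interface text tells. Its arguments: {"type":"object","properties":{"linear":{"type":"array","items":{"type":"array","items":{"type":"number"}}},"turn":{"type":"array","items":{"type":"number"}},"claw":{"type":"array","items":{"type":"number"}},"grip_force":{"type":"number"}},"required":["linear","turn","claw"]}

```bash
mkdir -p pics; ls; python3 - <<'E'
from station import manip, eyes
import cv2, json
print(manip.state())
for n in ("scene","side"):
    im=eyes.capture(n); cv2.imwrite(f"pics/{n}0.png",im[:,:,::-1]); c=eyes.calibration(n); print(n,c)
import numpy as np
a=cv2.imread("pics/scene0.png");b=cv2.imread("pics/side0.png")
E
```

```text
pics
{'clock': 0.0, 'q': array([ 1.26577765,  0.41189811, -0.01271562,  1.59705452,  0.00558657,
        1.13429961, -0.08218076]), 'joint_vel': array([-0.00045025,  0.00096234, -0.00043837, -0.00078133,  0.00068922,
       -0.00095788,  0.00132096]), 'tau': array([-7.58186907e-04, -6.00624490e+01,  6.81742262e-01, -2.99407429e+01,
        1.37551807e-02,  1.06266877e-02, -7.71087002e-06]), 'position': array([ 0.14646684, -0.60703515,  0.20394992]), 'tcp_rot': array([-7.98797911e-04,  9.92995020e-01,  1.18153417e-01, -1.46278507e-04]), 'wrist_force': array([-0.10587221,  0.37451311,  0.50347904]), 'ft_torque': array([0.05776439, 0.00431582, 0.02639306]), 'finger_gap': 0.08512896757348114}
scene {'fovy': 50.78956193491212, 'cx': 257.19867575583913, 'cy': 193.59232006452552, 'dist': array([0.01343017, 0.        , 0.        , 0.        , 0.        ]), 'view': array([[ 0.7670867 , -0.64122193, -0.02030825, -0.41547131],
       [-0.2856306 , -0.31300956, -0.90578153,  0.22632084],
       [ 0.57445031,  0.70061362, -0.42325807,  0.56947568],
       [ 0.        ,  0.        ,  0.        ,  1.        ]])}
side {'fovy': 56.34560187058934, 'cx': 254.96786889024443, 'cy': 192.2853552622197, 'dist': array([-0.01441201,  0.        ,  0.        ,  0.        ,  0.        ]), 'view': array([[ 0.85053835, -0.52561464, -0.01771352, -0.45258196],
       [-0.31594534, -0.48374992, -0.81618905,  0.22094375],
       [ 0.420432  ,  0.69979659, -0.57751335,  0.64625307],
       [ 0.        ,  0.        ,  0.        ,  1.        ]])}
```

View pics/scene0.png

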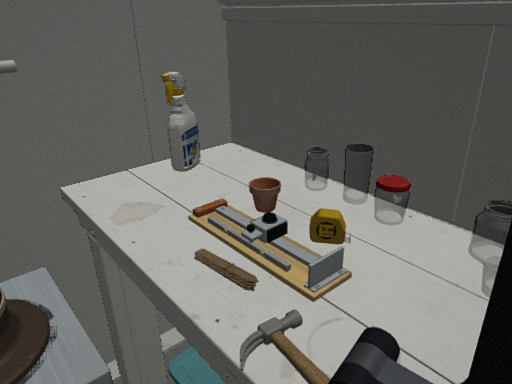

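View pics/side0.png

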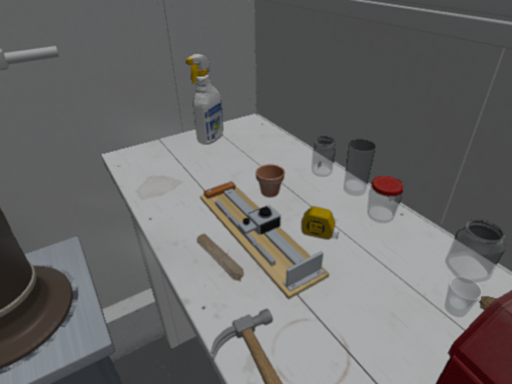

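The scene view shows the metal fence at the near end (323–345, 250–285), the low wooden block at the far end (210,208), and the black lock button at (270,216). In the side view the button is at (265,211) and the fence around (305,268).

```bash
cat > h.py <<'E'
import numpy as np, cv2
def K(c):
    f=192/np.tan(np.radians(c["fovy"]/2)); return np.array([[f,0,c["cx"]],[0,f,c["cy"]],[0,0,1.]])
def ray(c,p):
    u=cv2.undistortPoints(np.array([[p]],float),K(c),np.array(c["dist"]))[0,0]
    R,t=c["view"][:3,:3],c["view"][:3,3]
    return -R.T@t, R.T@np.array([u[0],u[1],1])
def plane(c,p,z):
    o,d=ray(c,p); return o+d*(z-o[2])/d[2]
def proj(c,P):
    R=c["view"][:3,:3]; return cv2.projectPoints(np.array(P,float).reshape(-1,1,3),cv2.Rodrigues(R)[0],c["view"][:3,3],K(c),np.array(c["dist"]))[0][:,0]
E
python3 - <<'E'
from station import manip, eyes
from h import *
c=eyes.calibration("scene"); s=eyes.calibration("side")
for n,cc,pts in (("scene",c,[((270,215),.066),((345,268),.012),((323,289),.012),((188,210),.012),((309,267),.06),((343,249),.06),((251,227),.06)]),
 ("side",s,[((265,210),.066),((322,262),.012),((296,287),.012),((200,192),.012),((288,270),.06),((322,257),.06),((247,220),.06)])):
    for p,z in pts: print(n,p,plane(cc,p,z).round(3))
for n in("scene","side"):
    im=cv2.imread(f"pics/{n}0.png"); h=cv2.cvtColor(im,cv2.COLOR_BGR2HSV)
    m=cv2.inRange(h,(12,80,60),(28,255,255)); 
    k,l,st,ce=cv2.connectedComponentsWithStats(m)
    for i in np.argsort(-st[1:,4])[:4]+1: print(n,st[i],ce[i].round())
print(proj(eyes.calibration("wrist"),[[.5,0,0]]))
w=eyes.calibration("wrist"); print(w); 
E
```

```text
scene (270, 215) [ 0.516 -0.072  0.066]
scene (345, 268) [ 0.549 -0.233  0.012]
scene (323, 289) [ 0.476 -0.247  0.012]
scene (188, 210) [0.459 0.149 0.012]
scene (309, 267) [ 0.453 -0.235  0.06 ]
scene (343, 249) [ 0.534 -0.237  0.06 ]
scene (251, 227) [ 0.465 -0.075  0.06 ]
side (265, 210) [ 0.515 -0.07   0.066]
side (322, 262) [ 0.557 -0.217  0.012]
side (296, 287) [ 0.474 -0.24   0.012]
side (200, 192) [0.453 0.142 0.012]
side (288, 270) [ 0.459 -0.232  0.06 ]
side (322, 257) [ 0.531 -0.241  0.06 ]
side (247, 220) [ 0.469 -0.072  0.06 ]
scene [ 189  199  162  102 2716] [264. 253.]
scene [310 208  36  36 913] [328. 226.]
scene [271 331  59  53 865] [300. 359.]
scene [195 249  62  41 797] [225. 268.]
side [ 201  182  127  116 2231] [254. 239.]
side [302 206  33  33 741] [318. 222.]
side [242 329  40  55 691] [260. 358.]
side [186  57  22  27 225] [195.  70.]
[[-171.24482213 -236.67270516]]
{'fovy': 71.11013926861074, 'cx': 260.29418493370486, 'cy': 192.8729470974639, 'dist': array([-0.02732788,  0.        ,  0.        ,  0.        ,  0.        ]), 'view': array([[ 0.23419883, -0.97218557, -0.00247374, -0.62257236],
       [-0.92812524, -0.22434064,  0.29707712, -0.03907546],
       [-0.28936905, -0.06727918, -0.95485029,  0.38104605],
       [ 0.        ,  0.        ,  0.        ,  1.        ]])}
```

>>> servo_tool:
  linear:
    - [28,-28,0]
    - [56,-56,0]
    - [84,-85,0]
    - [112,-113,0]
    - [140,-142,0]
    - [168,-170,0]
    - [196,-198,0]
    - [224,-227,0]
    - [252,-255,0]
    - [280,-283,0]
  turn: [0.05,0.1,0.15,0.187,0.187,0.187,0.187,0.187,0.187,0.187]
  claw: [0,0,0,0,0,0,0,0,0,0]
  grip_force: 40

```text
clock: 0.93
position: [0.3528, -0.2649, 0.2048]
tcp_rot: [0.0, 1.0, 0.025, -0.0]
wrist_force: [0.1, -0.2, -0.4]
finger_gap: -0.0002
```

>>> servo_tool:
  linear:
    - [23,-34,0]
    - [46,-68,0]
    - [69,-102,0]
    - [92,-136,0]
    - [115,-170,0]
    - [138,-204,0]
    - [160,-238,0]
    - [172,-257,0]
    - [172,-257,0]
    - [172,-257,0]
  turn: [0,0,0,0,0,0,0,0,0,0]
  claw: [0,0,0,0,0,0,0,0,0,0]

```text
clock: 1.77
position: [0.5113, -0.0002, 0.2042]
tcp_rot: [-0.0, 1.0, 0.026, -0.001]
wrist_force: [-0.7, -0.1, -0.5]
finger_gap: 0.0001
```

```bash
python3 - <<'E'
from station import manip, eyes
from h import *
s=manip.state(); c=eyes.calibration("wrist"); im=eyes.capture("wrist")
cv2.imwrite("pics/w1.png",im[:,:,::-1]); np.save("w1.npy",c["view"]); print(s["position"],s["tcp_rot"],s["wrist_force"])
E
```

```text
[ 5.11298189e-01 -2.09740205e-04  2.04212640e-01] [-2.20547148e-04  9.99650009e-01  2.64472508e-02 -5.94027047e-04] [-0.7389172  -0.12344397 -0.52576592]
```

View pics/w1.png

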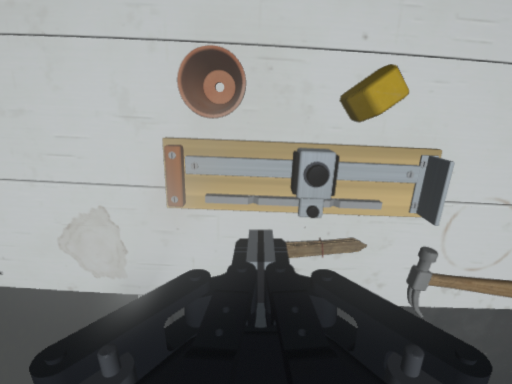

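The wrist view shows the button at (317,174), pin knob at (312,211), base corners (165,138) and (441,150), fence on the right (~432,190). A notch shows in the strip at about x=255, and possibly another near x=335.

```bash
python3 - <<'E'
from station import eyes
from h import *
c=eyes.calibration("wrist"); c["view"]=np.load("w1.npy")
for n,p,z in [("button",(317,174),.066),("knob",(312.5,211),.06),("cTL",(165,138),.012),("cTR",(441,150),.012),("cBL",(165,207),.012),("cBR",(413,216),.012),("fenceTopA",(451,158),.06),("fenceTopB",(437,223),.06),("notch+",(254,201),.024),("notch-?",(335,203),.024),("cheek1",(292,175),.039),("tcp",(261,232),.204)]:
    print(n,plane(c,p,z).round(4))
im=cv2.imread("pics/w1.png")[120:235,150:460]
cv2.imwrite("pics/w1c.png",cv2.resize(im,None,fx=2.5,fy=2.5,interpolation=cv2.INTER_CUBIC))
E
```

```text
button [ 0.5174 -0.0651  0.066 ]
knob [ 0.4685 -0.0663  0.06  ]
cTL [0.5436 0.1304 0.012 ]
cTR [ 0.5478 -0.2429  0.012 ]
cBL [0.4452 0.1355 0.012 ]
cBR [ 0.4502 -0.2256  0.012 ]
fenceTopA [ 0.5443 -0.2246  0.06  ]
fenceTopB [ 0.4603 -0.2286  0.06  ]
notch+ [0.4653 0.0077 0.024 ]
notch-? [ 0.4683 -0.1043  0.024 ]
cheek1 [ 0.5083 -0.0394  0.039 ]
tcp [5.053e-01 4.000e-04 2.040e-01]
```

View pics/w1c.png

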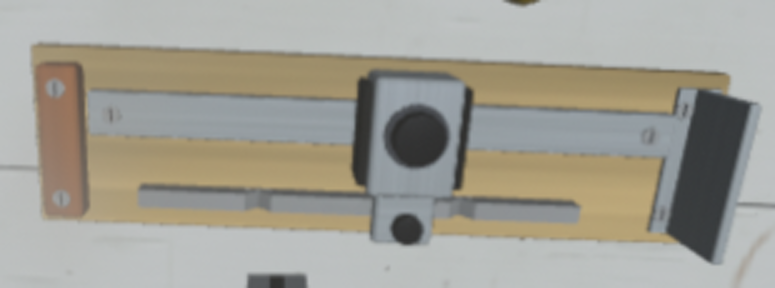

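Gauge yaw is about 0.013 rad. The target notch is about 38 mm ahead of the pin, and the cheek_1 face is at y≈-0.038. I'll descend behind it.

>>> servo_tool:
  linear:
    - [4,0,20]
    - [4,0,45]
    - [4,0,70]
    - [4,0,95]
    - [4,0,120]
    - [4,0,140]
    - [4,0,155]
    - [4,0,164]
    - [4,0,168]
    - [4,0,168]
  turn: [0.04,0.04,0.04,0.04,0.04,0.04,0.04,0.04,0.04,0.04]
  claw: [0,0,0,0,0,0,0,0,0,0]

```text
clock: 2.65
position: [0.5148, -0.0024, 0.0364]
tcp_rot: [0.0, 1.0, 0.004, -0.001]
wrist_force: [0.1, 0.2, -0.5]
finger_gap: -0.0001
```

```bash
python3 - <<'E'
from station import manip, eyes
from h import *
s=manip.state(); print(s["position"].round(4),s["tcp_rot"].round(4),s["wrist_force"].round(2))
im=eyes.capture("wrist")
cv2.imwrite("pics/w2.png",im[:,:,::-1])
E
```

```text
[ 0.5148 -0.0024  0.0364] [ 2.0e-04  1.0e+00  4.2e-03 -6.0e-04] [ 0.11  0.22 -0.46]
```

View pics/w2.png

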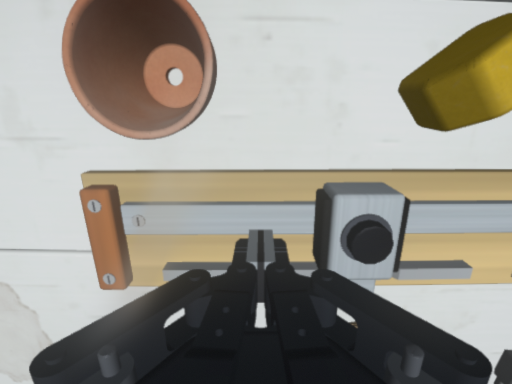

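The fingers are clear of everything and aligned. The stop (cheek at x≈318) is to the right, and the pot and tape are well off the path.

>>> servo_tool:
  linear:
    - [0,4,0]
    - [0,8,0]
    - [0,12,0]
    - [0,15,0]
    - [0,17,0]
    - [0,18.7,0]
    - [0,20.4,0]
    - [0,22,0]
    - [0,23.7,0]
    - [0,25.4,0]
  turn: [0,0,0,0,0,0,0,0,0,0]
  claw: [0,0,0,0,0,0,0,0,0,0]

```text
clock: 3.53
position: [0.5156, -0.0268, 0.0368]
tcp_rot: [-0.0, 1.0, 0.005, -0.0]
wrist_force: [-0.1, -0.2, -0.2]
finger_gap: 0.0001
```

>>> servo_tool:
  linear:
    - [0,1.6,0]
    - [0,3.2,0]
    - [0,4.8,0]
    - [0,6.4,0]
    - [0,8,0]
  turn: [0,0,0,0,0]
  claw: [0,0,0,0,0]

```text
clock: 3.95
position: [0.5157, -0.0349, 0.0368]
tcp_rot: [0.0, 1.0, 0.005, -0.0]
wrist_force: [-0.7, -0.1, -0.2]
finger_gap: 0.0
```

>>> servo_tool:
  linear:
    - [0,1.6,0]
    - [0,3.2,0]
    - [0,4.8,0]
  turn: [0,0,0]
  claw: [0,0,0]

```text
clock: 4.2
position: [0.5158, -0.0397, 0.0368]
tcp_rot: [0.0, 1.0, 0.005, 0.0]
wrist_force: [-0.0, 0.5, -0.1]
finger_gap: -0.0
```

```bash
python3 - <<'E'
from station import manip, eyes
from h import *
s=manip.state(); print(s["position"].round(4),s["wrist_force"].round(2))
im=eyes.capture("wrist")
cv2.imwrite("pics/w3.png",im[:,:,::-1])
E
```

```text
[ 0.5158 -0.0397  0.0368] [-0.05  0.46 -0.07]
```

View pics/w3.png

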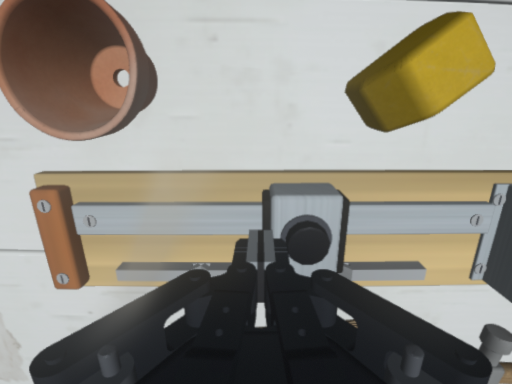

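The finger tips (248–273, 232) are right at the cheek's edge (263), about to touch. The button is at (306,240).

>>> servo_tool:
  linear:
    - [0,1.6,0]
    - [0,3.2,0]
    - [0,4.8,0]
  turn: [0,0,0]
  claw: [0,0,0]

```text
clock: 4.5
position: [0.5158, -0.0444, 0.0368]
tcp_rot: [-0.0, 1.0, 0.005, 0.0]
wrist_force: [-0.4, -0.1, -0.5]
finger_gap: -0.0002
```

```bash
cat > look.py <<'E'
import sys
from station import manip, eyes
from h import *
s=manip.state(); c=eyes.calibration("wrist"); im=eyes.capture("wrist")
cv2.imwrite(f"pics/{sys.argv[1]}.png",im[:,:,::-1])
g=cv2.cvtColor(im,cv2.COLOR_RGB2GRAY)
# button: dark blob near predicted place
m=(g<35).astype(np.uint8); m[:, :285]=0; m[:170]=0; m[290:]=0
m=cv2.morphologyEx(m,cv2.MORPH_OPEN,np.ones((15,15),np.uint8))
k,l,st,ce=cv2.connectedComponentsWithStats(m)
print(s["clock"],s["position"].round(4),s["wrist_force"].round(2))
for i in range(1,k): print(st[i],ce[i].round(1),plane(c,ce[i],.066).round(4))
E
python3 look.py w4; python3 - <<'E'
import sys; sys.path.insert(0,'.')
from station import eyes
from h import *
c=eyes.calibration("wrist"); t=c["view"].copy()
print(plane(c,(306,240),.066)+[0,.0048,0])
E
```

```text
4.5 [ 0.5158 -0.0444  0.0368] [-0.37 -0.12 -0.45]
[ 0.51895918 -0.06524381  0.066     ]
```

```bash
python3 - <<'E'
from station import eyes
from h import *
a=cv2.imread("pics/w3.png",0);b=cv2.imread("pics/w4.png",0)
for n,(x,y,w,h) in {"button":(284,212,48,52),"stoptop":(290,185,60,25),"bolt":(465,210,22,20),"tape":(350,20,120,100)}.items():
    r=cv2.matchTemplate(b,a[y:y+h,x:x+w],cv2.TM_CCOEFF_NORMED); _,v,_,p=cv2.minMaxLoc(r); print(n,round(v,3),p[0]-x,p[1]-y)
E
```

```text
button 0.956 -8 0
stoptop 0.994 -8 0
bolt 0.958 -6 0
tape 0.993 -7 0
```

```bash
python3 - <<'E'
import cv2
a=cv2.imread("pics/w4.png")[170:300,200:400]
cv2.imwrite("pics/w4c.png",cv2.resize(a,None,fx=3.5,fy=3.5,interpolation=cv2.INTER_CUBIC))
E
```

```text
(no output)
```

View pics/w4c.png

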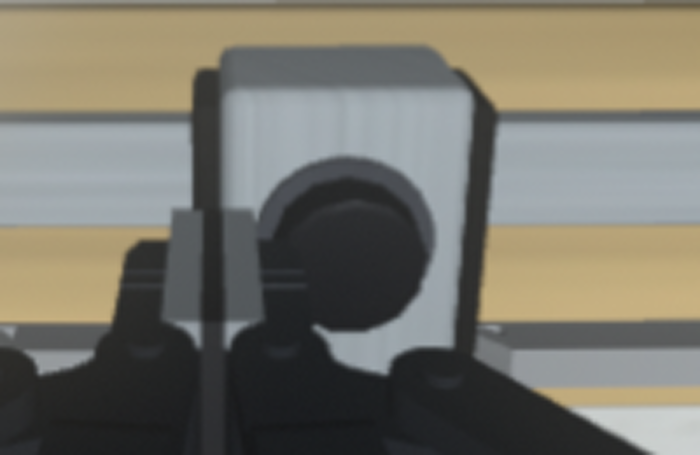

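```bash
python3 - <<'E'
from station import eyes, manip
from h import *
c=eyes.calibration("wrist"); p=manip.state()["position"]; V=c["view"]
print("cam pos",(-V[:3,:3].T@V[:3,3]).round(4),"fwd",V[2,:3].round(3))
for dx in(-.011,0,.011):
  for dz in (0,.02,.04): print(dx,dz,proj(c,[p+[dx,0,dz]]).round(1))
Y=-.038
print("cheek1 corners",proj(c,[[.5415,Y,.052],[.4895,Y,.052],[.515,Y,.039],[.515,Y-.027,.055]]).round(1))
print("button 298,240 ->",plane(c,(299,240),.066))
im=eyes.capture("side");cv2.imwrite("pics/side1.png",im[:,:,::-1])
im=eyes.capture("scene");cv2.imwrite("pics/scene1.png",im[:,:,::-1])
a=cv2.resize(im[175:275,210:340,::-1],None,fx=3,fy=3,interpolation=cv2.INTER_CUBIC)
b=cv2.resize(eyes.capture("side")[165:265,190:320,::-1],None,fx=3,fy=3,interpolation=cv2.INTER_CUBIC)
cv2.imwrite("pics/both1.png",np.hstack([a,b]))
E
```

```text
cam pos [ 0.5912 -0.0429  0.2067] fwd [-0.297 -0.002 -0.955]
-0.011 0 [[262.1 238.5]]
-0.011 0.02 [[262.3 253.1]]
-0.011 0.04 [[262.5 271.4]]
0 0 [[262.3 224.1]]
0 0.02 [[262.5 237.3]]
0 0.04 [[262.7 254. ]]
0.011 0 [[262.4 209.1]]
0.011 0.02 [[262.7 220.8]]
0.011 0.04 [[263.  235.7]]
cheek1 corners [[251.6 195.2]
 [251.6 269.8]
 [252.2 226.5]
 [294.7 237.5]]
button 298,240 -> [ 0.51892812 -0.06597184  0.066     ]
```

View pics/both1.png

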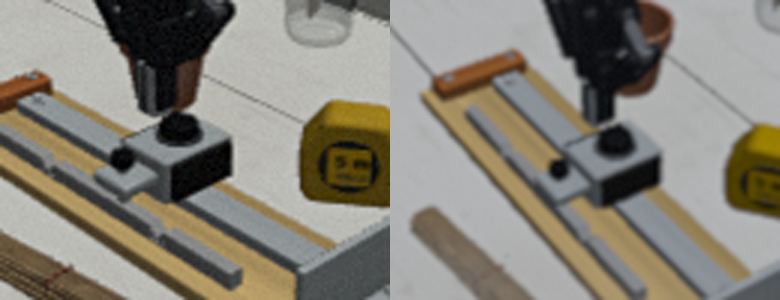

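```bash
python3 - <<'E'
from station import eyes, manip
from h import *
p=manip.state()["position"]
for n in("scene","side"):
    c=eyes.calibration(n)
    for dz in (0,.02,.04,.06): print(n,dz,proj(c,[p+[-.011,0,dz],p+[.011,0,dz]]).round(1).tolist())
    print(n,"cheek1 top",proj(c,[[.4895,-.038,.052],[.5415,-.038,.052],[.515,-.038,.052]]).round(1).tolist(),"lock",proj(c,[[.517,-.066,.066]]).round(1).tolist())
c=eyes.calibration("side"); V=c["view"];print((-V[:3,:3].T@V[:3,3]))
E
```

```text
scene 0 [[256.9, 224.8], [265.2, 221.2]]
scene 0.02 [[256.7, 216.0], [265.1, 212.6]]
scene 0.04 [[256.5, 207.0], [265.0, 203.7]]
scene 0.06 [[256.3, 197.9], [264.8, 194.6]]
scene cheek1 top [[248.8, 219.5], [268.5, 211.3], [258.6, 215.4]] lock [[268.5, 213.8]]
side 0 [[254.7, 215.8], [263.0, 212.5]]
side 0.02 [[254.6, 208.8], [262.9, 205.5]]
side 0.04 [[254.4, 201.6], [262.9, 198.3]]
side 0.06 [[254.2, 194.1], [262.8, 190.9]]
side cheek1 top [[247.2, 211.3], [266.8, 203.6], [257.0, 207.5]] lock [[264.5, 208.7]]
[ 0.18303899 -0.58324787  0.54553483]
```

No contact force although the finger should overlap the cheek, so the tips may really be higher than the TCP figure suggests. I'll back off and measure the tip height by differencing fixed-camera pictures.

>>> servo_tool:
  linear:
    - [0,-8,0]
    - [0,-20,0]
    - [0,-35,0]
    - [0,-50,0]
    - [0,-50,0]
  turn: [0,0,0,0,0]
  claw: [0,0,0,0,0]

```text
clock: 5.12
position: [0.5153, 0.0107, 0.037]
tcp_rot: [-0.001, 1.0, 0.007, 0.0]
wrist_force: [1.2, 0.3, -0.6]
finger_gap: 0.0002
```

```bash
python3 - <<'E'
from station import eyes, manip
from h import *
p=manip.state()["position"]; print(p, manip.state()["finger_gap"])
out=[]
for n in("scene","side"):
    c=eyes.calibration(n); im=eyes.capture(n)[:,:,::-1].copy(); cv2.imwrite(f"pics/{n}2.png",im)
    P=proj(c,[p+[0,0,dz] for dz in(0,.02,.04,.06)]).round(1); print(n,P.tolist())
    d=cv2.absdiff(im,cv2.imread(f"pics/{n}0.png")).max(2); x=int(P[0,0])
    for r in range(int(P[0,1])-30,int(P[0,1])+10,2): print(r,d[r,x-14:x+15:2])
    x,y=P[0].astype(int); out.append(cv2.resize(im[y-60:y+40,x-60:x+70],None,fx=3,fy=3,interpolation=cv2.INTER_CUBIC))
cv2.imwrite("pics/both2.png",np.hstack(out))
E
```

```text
[0.51530752 0.01066888 0.03704319] 0.0002343825998523494
scene [[244.1, 213.5], [243.8, 205.1], [243.4, 196.5], [243.1, 187.7]]
183 [ 12  17   4 162 168 160 127 149 169 144 116  85  91  75  66]
185 [  9  11  15  94 176 173 167 161 121 128 110  93  79  72  17]
187 [ 12  12  15  10 101 115 165 169 168 141  46  11   6  10   7]
189 [ 19   7  11   3 141 143 112 157 167 170  38   8   7   5   9]
191 [ 15  12  14  23 127 154 104 174 158 171  33   9   8   8   9]
193 [ 14  10  12  21 124 157 109 162 170 168 132   5   6   8   3]
195 [ 13  12  12  16 103 151 106 160 161 168 122  13   9   9   8]
197 [ 14   7  13  16  89 150 105 147 160 163 145   9   3   7   9]
199 [ 12  12  14  15  42 156 113 155 162 166 142  19   6   2   4]
201 [ 17  11  19  10  15 157 115 163 178 159  57  17   3   6  10]
203 [ 16  14  16  17  15  47 116 114 106  28  16  16   6   7   5]
205 [16  8 12 10 14 12  6  9 18 17 14 12 15  5  7]
207 [ 7 10 13 12 11 12  8  8 15 19  9 15 11  4  4]
209 [ 8  6 12 11 10 16  8 12 13  7 13 13 12  8  3]
211 [11 16  9  8  8 10 15  9 10 12  5 12 16 13  9]
213 [12  7 12 17 14 12 10  9 12 12  9 12 1
[... 782 characters left out ...]
148 156  28  15  10  10   5]
187 [  4   5   9  11   1 104 104 137 152 156  51  11   9  10   6]
189 [  8   7   9   9   7 102 103 137 152 157  56   9  10  10   6]
191 [  9   8   7   8   7  94 104 132 151 152  54  11  11  10  10]
193 [ 10   8   9   8   7  43  90 129 126  84  11  12   9  10  10]
195 [ 9  8 10  8  9  8 24 49 17  8 13 10 10  9 11]
197 [ 9  8  9  8  9  8 10 10 13 11  9 11 11 11  9]
199 [ 8  9  9  9  9  8  9  8  7  9  9 11 11 10 10]
201 [ 5  8  9  9  8  9  8  8  9  9  8  9  9 10 10]
203 [ 9  6  7  8  8  8  9  7  8 10  7  9 11  9 11]
205 [ 8  9  6  8  9 10  8  8  8  8  8  8  9 12 10]
207 [ 8  9  9  6  9  9  7 10  8  8  8  9  9  9  9]
209 [ 6 10  9  9  6  8  9 10  8  7  8  8  7  6  5]
```

View pics/both2.png

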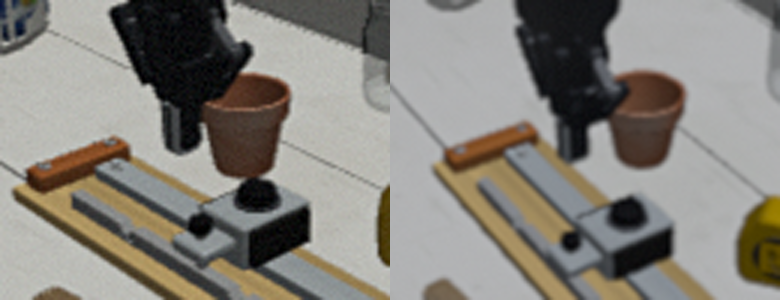

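The pictures show the fingertips ending some 22 mm above the reported TCP: scene row 204 against 213 predicted, side row 195 against 202. So they had passed just over the block without touching it. I'll lower by 21 mm and re-measure.

>>> servo_tool:
  linear:
    - [0,0,6]
    - [0,0,12]
    - [0,0,17]
    - [0,0,20]
    - [0,0,21]
    - [0,0,21]
  turn: [0,0,0,0,0,0]
  claw: [0,0,0,0,0,0]

```text
clock: 5.72
position: [0.515, 0.0054, 0.0152]
tcp_rot: [0.0, 1.0, 0.005, -0.0]
wrist_force: [0.4, -0.7, -0.6]
finger_gap: -0.0001
```

```bash
python3 - <<'E'
from station import eyes, manip
from h import *
s=manip.state(); p=s["position"]; print(p, s["wrist_force"])
for n in("scene","side"):
    c=eyes.calibration(n); im=eyes.capture(n)[:,:,::-1].copy(); cv2.imwrite(f"pics/{n}3.png",im)
    P=proj(c,[p+[0,0,dz] for dz in(0,.02,.04,.06)]).round(1); print(n,P.tolist())
    d=cv2.absdiff(im,cv2.imread(f"pics/{n}0.png")).max(2); x=int(P[0,0])
    for r in range(int(P[1,1])-9,int(P[0,1])+4,2): print(r,d[r,x-10:x+11:2])
    # tip's 3D hypothesis: 16x16 mm square bottom at dz: lowest corner row
    for dz in(.015,.02,.025,.03):
        q=proj(c,[p+[a,b,dz] for a in(-.011,.011) for b in(-.008,.008)]); print(dz,q.min(0).round(1),q.max(0).round(1))
E
```

```text
[0.51496232 0.00541067 0.01523364] [ 0.43820868 -0.70925493 -0.61708715]
scene [[245.8, 223.5], [245.5, 215.2], [245.2, 206.7], [244.9, 198.1]]
206 [  6  14   9 137 117 115 168 164 160  16  14]
208 [ 14  15   5 131 118 112 157 156 168  40  10]
210 [  4  14   7 128 114 115 162 165 170   6  14]
212 [ 14   9  15  97 120 114 161 136  73  18  18]
214 [ 7 15 11 15 42 74 64 12 14  9 16]
216 [16 15 13 11 14 13 16 15 14 17 14]
218 [ 7  5  1  7  9 14 12 15 12  9 10]
220 [ 9 14 15 15 11 12 11 13  7  9 11]
222 [ 4  9 10 12 13 16 11  8  8 15 16]
224 [ 9 12  9  7  7 10  8 10  8 14  9]
226 [11  8  6 16  6 14 10  2  3  6  8]
0.015 [239.2 214.3] [252.  220.3]
0.02 [239.1 212.3] [252.  218.2]
0.025 [239.  210.2] [251.9 216.1]
0.03 [238.9 208.1] [251.8 214. ]
side [[247.6, 210.3], [247.3, 203.7], [247.1, 196.8], [246.8, 189.8]]
194 [ 10   9   3  86  88 140 148 153  27  14  12]
196 [ 11  10   6  77  73 124 151 155  28  13  11]
198 [ 10  11   8  78  74 111 137 155  38  13  10]
200 [ 10  10   7  65  75 106 127 125  30  12  11]
202 [ 9  9 10 16 57 83 64 23  6 12 11]
204 [ 8  9 10 10  1  4  8 11 10  9 10]
206 [ 6  9 10  8  8 10 10  9 10 10  9]
208 [8 5 9 9 9 9 9 9 9 8 8]
210 [ 9 10  6  8  9  9  8  8 11  7  6]
212 [10 10  9  6  9  9  9  8  8  9  8]
0.015 [241.7 202.1] [253.1 208.7]
0.02 [241.6 200.5] [253.1 207. ]
0.025 [241.5 198.8] [253.  205.3]
0.03 [241.4 197.1] [253.  203.5]
```

Tip is at z≈0.044. I'll lower 9 mm more and approach.

>>> servo_tool:
  linear:
    - [0,0,4]
    - [0,0,9]
    - [0,5,9]
    - [0,11,9]
    - [0,17,9]
    - [0,22,9]
    - [0,26,9]
    - [0,28,9]
    - [0,29.6,9]
    - [0,31.2,9]
  turn: [0,0,0,0,0,0,0,0,0,0]
  claw: [0,0,0,0,0,0,0,0,0,0]

```text
clock: 6.65
position: [0.5157, -0.0257, 0.0069]
tcp_rot: [-0.0, 1.0, 0.005, 0.0]
wrist_force: [1.1, 0.3, 0.1]
finger_gap: 0.0002
```

>>> servo_tool:
  linear:
    - [0,1.6,0]
    - [0,3.2,0]
    - [0,4.8,0]
    - [0,6.4,0]
  turn: [0,0,0,0]
  claw: [0,0,0,0]

```text
clock: 6.98
position: [0.5157, -0.031, 0.0068]
tcp_rot: [-0.0, 1.0, 0.005, 0.0]
wrist_force: [-0.8, 3.8, 0.5]
finger_gap: -0.0002
```

>>> servo_tool:
  linear:
    - [0,1.6,0]
    - [0,3.2,0]
    - [0,4.8,0]
    - [0,6.4,0]
  turn: [0,0,0,0]
  claw: [0,0,0,0]

```text
clock: 7.32
position: [0.5159, -0.0384, 0.0068]
tcp_rot: [-0.0, 1.0, 0.005, 0.0]
wrist_force: [-1.5, 4.0, 0.9]
finger_gap: -0.0002
```

Contact made: 4 N drag, and the stop is moving.

>>> servo_tool:
  linear:
    - [0,1.6,0]
    - [0,3.2,0]
    - [0,4.8,0]
    - [0,6.4,0]
    - [0,8,0]
    - [0,9.6,0]
    - [0,11.2,0]
  turn: [0,0,0,0,0,0,0]
  claw: [0,0,0,0,0,0,0]

```text
clock: 7.9
position: [0.5159, -0.0497, 0.0068]
tcp_rot: [0.0, 1.0, 0.005, 0.0]
wrist_force: [-0.3, 4.1, 1.1]
finger_gap: -0.0002
```

>>> servo_tool:
  linear:
    - [0,1.6,0]
    - [0,3.2,0]
  turn: [0,0]
  claw: [0,0]

```text
clock: 8.07
position: [0.516, -0.0529, 0.0068]
tcp_rot: [0.0, 1.0, 0.005, 0.0]
wrist_force: [0.2, 3.4, 1.5]
finger_gap: -0.0003
```

>>> servo_tool:
  linear:
    - [0,1.6,0]
    - [0,3.2,0]
  turn: [0,0]
  claw: [0,0]

```text
clock: 8.23
position: [0.516, -0.0561, 0.0068]
tcp_rot: [0.0, 1.0, 0.005, 0.0]
wrist_force: [0.4, 2.9, 1.0]
finger_gap: 0.0002
```

Still sliding. From here I'll take one small step per call.

>>> servo_tool:
  linear:
    - [0,1.6,0]
  turn: [0]
  claw: [0]

```text
clock: 8.32
position: [0.5159, -0.0582, 0.0068]
tcp_rot: [0.0, 1.0, 0.005, -0.0]
wrist_force: [0.6, -0.1, -0.7]
finger_gap: 0.0001
```

>>> servo_tool:
  linear:
    - [0,1.6,0]
  turn: [0]
  claw: [0]

```text
clock: 8.4
position: [0.5156, -0.0604, 0.0066]
tcp_rot: [0.001, 1.0, 0.005, -0.0]
wrist_force: [-0.9, -0.5, 0.3]
finger_gap: 0.0002
```

>>> servo_tool:
  linear:
    - [0,1.6,0]
  turn: [0]
  claw: [0]

```text
clock: 8.48
position: [0.5155, -0.0619, 0.0066]
tcp_rot: [0.0, 1.0, 0.004, -0.0]
wrist_force: [-0.0, 1.4, 0.5]
finger_gap: -0.0004
```

The force dropped to about 0 at y≈-0.058 and contact returned 4–7 mm later, so the stop snapped. I'll back off, rise and look.

>>> servo_tool:
  linear:
    - [0,-6,0]
    - [0,-16,0]
    - [0,-22,0]
    - [0,-22,-20]
    - [0,-22,-50]
    - [0,-22,-80]
    - [0,-22,-110]
    - [0,-22,-140]
    - [0,-22,-150]
    - [0,-22,-150]
  turn: [0,0,0,0,0,0,0,0,0,0]
  claw: [0,0,0,0,0,0,0,0,0,0]

```text
clock: 9.32
position: [0.5176, -0.0377, 0.1597]
tcp_rot: [0.0, 1.0, 0.005, 0.003]
wrist_force: [0.5, 0.2, -0.0]
finger_gap: 0.0002
```

```bash
python3 - <<'E'
from station import eyes, manip
from h import *
s=manip.state(); print(s["position"].round(4),s["wrist_force"].round(2))
c=eyes.calibration("wrist"); V=c["view"]; np.save("w5.npy",V)
w=eyes.capture("wrist")[:,:,::-1].copy(); cv2.imwrite("pics/w5.png",w)
print(proj(c,[[.517,-.1,.066],[.469,-.1,.06]]))
out=[cv2.resize(w[150:330,190:390],(360,324),interpolation=cv2.INTER_CUBIC)]
for n in("scene","side"):
    im=eyes.capture(n)[:,:,::-1].copy(); cv2.imwrite(f"pics/{n}5.png",im); cc=eyes.calibration(n)
    x,y=proj(cc,[[.495,-.1,.05]])[0].astype(int); x0=x
    a=cv2.resize(im[y-25:y+30,x-33:x+33],(390,325),interpolation=cv2.INTER_CUBIC); print(n,x-33,y-25)
    out.append(a)
z=np.zeros((650,750,3),np.uint8)[:600]
z[:325,:390]=out[1]; z[:324,390:750]=out[0]; z[325:600,:390]=out[2][:275]
cv2.imwrite("pics/c5.png",z)
E
```

```text
[ 0.5176 -0.0377  0.1597] [ 0.48  0.17 -0.02]
[[322.45637391 188.27345716]
 [317.8116749  228.81553771]]
scene 238 206
side 231 201
```

View pics/c5.png

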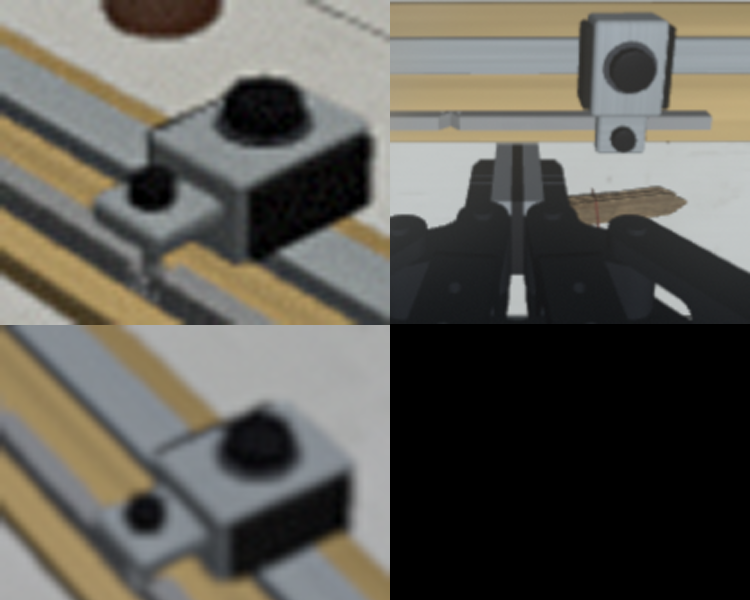

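The notch lies under the nose, with the button at wrist pixel (325,188). I'll check the knob drop numerically against the first pictures, using dark-blob centroids.

```bash
python3 - <<'E'
from station import eyes
from h import *
def blob(im,x,y,r=6):
    g=cv2.cvtColor(im,cv2.COLOR_BGR2GRAY).astype(float); ys,xs=np.mgrid[y-r:y+r+1,x-r:x+r+1]
    w=np.clip(90-g[y-r:y+r+1,x-r:x+r+1],0,60); return np.array([(w*xs).sum(),(w*ys).sum()])/w.sum()
for n,pts in {"scene":[("0",(251,227),(270,216)),("5",(264,238),(282,224))],"side":[("0",(247,220),(265,211)),("5",(256,233),(275,221))]}.items():
    c=eyes.calibration(n)
    for i,k,b in pts:
        im=cv2.imread(f"pics/{n}{i}.png"); K_=blob(im,*k,r=4); B=blob(im,*b)
        y0=-.070 if i=="0" else -.105
        q=lambda h:(proj(c,[[.4675,y0-.0006,h]])-proj(c,[[.5155,y0,.062]]))[0].round(2)
        print(n,i,K_.round(1),B.round(1),"knob-button",(K_-B).round(2),"pred high/low",q(.056),q(.051), "button xy",plane(c,B,.062).round(4))
c=eyes.calibration("wrist"); c["view"]=np.load("w5.npy")
w=cv2.imread("pics/w5.png"); B=blob(w,324,188,r=17); print(B,plane(c,B,.066))
E
```

```text
scene 0 [250.7 227.4] [269.4 216.9] knob-button [-18.67  10.49] pred high/low [-18.8   10.99] [-18.73  13.28] button xy [ 0.5147 -0.0713  0.062 ]
scene 5 [263.5 237.2] [282.  224.7] knob-button [-18.54  12.58] pred high/low [-19.    11.58] [-18.96  13.93] button xy [ 0.5121 -0.1102  0.062 ]
side 0 [246.4 220.4] [264.7 212. ] knob-button [-18.31   8.43] pred high/low [-18.81  10.01] [-18.73  11.82] button xy [ 0.5138 -0.0717  0.062 ]
side 5 [255.1 232.4] [274.3 221. ] knob-button [-19.21  11.44] pred high/low [-19.22  10.55] [-19.18  12.38] button xy [ 0.5144 -0.108   0.062 ]
[323.55779825 188.1155965 ] [ 0.51717996 -0.10111732  0.066     ]
```

Knob-to-button offset rose by about 2–3 px in both views, against 0.6 px expected while riding and 2.4–2.9 px when dropped. The pin is in the notch, so I'll go above the button.

>>> servo_tool:
  linear:
    - [0,8,0]
    - [0,24,0]
    - [0,40,0]
    - [0,54,0]
    - [0,61,0]
    - [0,61,25]
    - [0,61,50]
    - [0,61,75]
    - [0,61,95]
    - [0,61,95]
  turn: [0,0,0,0,0,0,0,0,0,0]
  claw: [0,0,0,0,0,0,0,0,0,0]

```text
clock: 10.3
position: [0.5129, -0.0993, 0.0573]
tcp_rot: [-0.001, 1.0, 0.005, -0.004]
wrist_force: [-0.3, -0.4, -0.2]
finger_gap: -0.0002
```

```bash
python3 - <<'E'
from station import eyes, manip
from h import *
s=manip.state(); p=s["position"]; print(p.round(4),s["wrist_force"].round(2))
out=[]
w=eyes.capture("wrist")[:,:,::-1]; out.append(cv2.resize(w[160:290,190:340],(375,325),interpolation=cv2.INTER_CUBIC))
for n in("scene","side"):
    im=eyes.capture(n)[:,:,::-1].copy(); c=eyes.calibration(n); x,y=proj(c,[p])[0].astype(int)
    out.append(cv2.resize(im[y-32:y+20,x-30:x+30],(375,325),interpolation=cv2.INTER_CUBIC))
z=np.zeros((600,750,3),np.uint8); z[:325,:375]=out[1]; z[:325,375:]=out[2]; z[325:,:375]=out[0][:275]
cv2.imwrite("pics/c6.png",z)
E
```

```text
[ 0.5129 -0.0993  0.0573] [-0.32 -0.42 -0.22]
```

View pics/c6.png

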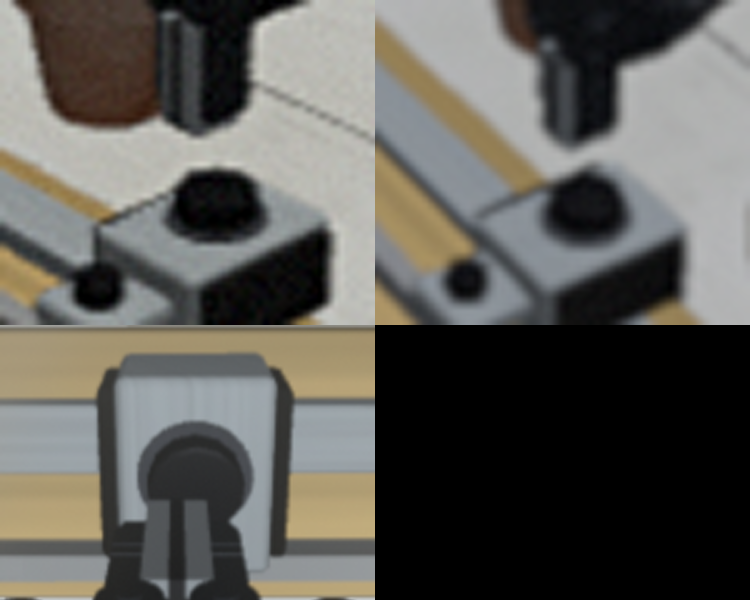

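Fingers are above the button but about 4 mm towards +y of its centre (wrist crop 177 vs 195). I'll correct that and settle.

>>> servo_tool:
  linear:
    - [1,2,0]
    - [2,4,0]
    - [2,4,0]
    - [2,4,0]
    - [2,4,0]
  turn: [0,0,0,0,0]
  claw: [0,0,0,0,0]

```text
clock: 10.87
position: [0.5187, -0.1038, 0.0623]
tcp_rot: [0.0, 1.0, 0.005, 0.0]
wrist_force: [-0.2, 1.0, 0.5]
finger_gap: 0.0001
```

>>> servo_tool:
  linear:
    - [0,0,4]
    - [0,0,8]
    - [0,0,12]
    - [0,0,14]
    - [0,0,15.5]
    - [0,0,17]
  turn: [0,0,0,0,0,0]
  claw: [0,0,0,0,0,0]

```text
clock: 11.37
position: [0.5183, -0.1036, 0.0444]
tcp_rot: [-0.0, 1.0, 0.005, -0.0]
wrist_force: [-0.3, 0.1, -0.5]
finger_gap: -0.0001
```

>>> servo_tool:
  linear:
    - [0,0,1.5]
    - [0,0,3]
    - [0,0,4.5]
  turn: [0,0,0]
  claw: [0,0,0]

```text
clock: 11.62
position: [0.5185, -0.1037, 0.0402]
tcp_rot: [0.0, 1.0, 0.005, 0.0]
wrist_force: [0.1, -0.3, 0.1]
finger_gap: -0.0001
```

>>> servo_tool:
  linear:
    - [0,0,1.5]
    - [0,0,3]
  turn: [0,0]
  claw: [0,0]

```text
clock: 11.78
position: [0.5185, -0.1037, 0.0375]
tcp_rot: [0.0, 1.0, 0.005, 0.0]
wrist_force: [-1.4, 0.2, 4.6]
finger_gap: -0.0002
```

>>> servo_tool:
  linear:
    - [0,0,1.5]
    - [0,0,3]
  turn: [0,0]
  claw: [0,0]

```text
clock: 11.95
position: [0.5186, -0.1037, 0.0344]
tcp_rot: [0.0, 1.0, 0.005, 0.0]
wrist_force: [-1.3, 0.6, 4.3]
finger_gap: -0.0002
```

Contact came at about z=0.038, at 4–5 N. I'll continue to the hard stop, expected near 0.031.

>>> servo_tool:
  linear:
    - [0,0,1.2]
    - [0,0,2.4]
  turn: [0,0]
  claw: [0,0]

```text
clock: 12.12
position: [0.5188, -0.1038, 0.0324]
tcp_rot: [0.0, 1.0, 0.005, 0.0]
wrist_force: [-6.1, 1.3, 23.1]
finger_gap: 0.0003
```

>>> servo_tool:
  linear:
    - [0,0,1]
    - [0,0,1]
  turn: [0,0]
  claw: [0,0]

```text
clock: 12.28
position: [0.5188, -0.1038, 0.0324]
tcp_rot: [0.0, 1.0, 0.005, 0.0]
wrist_force: [-5.8, 0.5, 20.0]
finger_gap: 0.0003
```

>>> servo_tool:
  linear:
    - [0,0,1]
    - [0,0,1]
  turn: [0,0]
  claw: [0,0]

```text
clock: 12.45
position: [0.519, -0.1038, 0.0322]
tcp_rot: [0.001, 1.0, 0.005, 0.001]
wrist_force: [-8.6, -0.0, 29.3]
finger_gap: 0.0
```

Hard stop reached, so I'll rise straight up and check.

>>> servo_tool:
  linear:
    - [0,0,-2]
    - [0,0,-6]
    - [0,0,-15]
    - [0,0,-40]
    - [0,0,-70]
    - [0,0,-100]
    - [0,0,-130]
    - [0,0,-140]
    - [0,0,-140]
    - [0,0,-140]
  turn: [0,0,0,0,0,0,0,0,0,0]
  claw: [0,0,0,0,0,0,0,0,0,0]

```text
clock: 13.28
position: [0.5183, -0.1039, 0.1699]
tcp_rot: [0.0, 1.0, 0.005, 0.0]
wrist_force: [0.2, 0.4, -0.3]
finger_gap: -0.0002
```

```bash
python3 - <<'E'
from station import eyes, manip
from h import *
s=manip.state(); print(s["position"].round(4),s["wrist_force"].round(2))
out=[]
for n,o in(("scene",(238,206)),("side",(231,201))):
    im=eyes.capture(n)[:,:,::-1].copy(); cv2.imwrite(f"pics/{n}7.png",im); x,y=o; old=cv2.imread(f"pics/{n}5.png")
    for i in(old,im): out.append(cv2.resize(i[y:y+50,x:x+66],(390,295),interpolation=cv2.INTER_CUBIC))
    g5=cv2.cvtColor(old,6);g7=cv2.cvtColor(im,6)
    for nm,(a,b,w,h) in {"knob":(22,22,12,16),"faces":(40,30,20,14)}.items():
        T=g5[y+b:y+b+h,x+a:x+a+w]; r=cv2.matchTemplate(g7[y:y+55,x:x+66],T,5); _,v,_,p=cv2.minMaxLoc(r); print(n,nm,round(v,3),p[0]-a,p[1]-b)
    d=cv2.absdiff(im,cv2.imread(f"pics/{n}0.png")).max(2)>45
    d=cv2.morphologyEx(d.astype(np.uint8),cv2.MORPH_OPEN,np.ones((3,3)))
    k,l,st,ce=cv2.connectedComponentsWithStats(d); print(n,"changed",[list(map(int,q)) for q in st[1:] if q[4]>12])
cv2.imwrite("pics/c7.png",np.vstack([np.hstack(out[:2]),np.hstack(out[2:])]))
E
```

```text
[ 0.5183 -0.1039  0.1699] [ 0.19  0.4  -0.28]
scene knob 0.997 0 0
scene faces 0.995 0 0
scene changed [[259, 0, 51, 28, 1036], [293, 23, 6, 4, 18], [258, 29, 52, 8, 317], [255, 52, 59, 103, 3634], [259, 212, 21, 13, 185], [247, 223, 16, 9, 87], [287, 223, 5, 7, 29], [509, 225, 3, 8, 20], [259, 227, 42, 24, 553], [242, 232, 17, 12, 121], [461, 245, 51, 139, 3255], [329, 327, 103, 57, 3189]]
side knob 0.999 0 0
side faces 0.999 0 0
side changed [[253, 0, 52, 55, 2338], [299, 12, 5, 7, 30], [253, 53, 49, 11, 270], [253, 75, 47, 91, 2803], [0, 182, 9, 32, 190], [258, 206, 15, 12, 147], [242, 218, 12, 11, 79], [259, 222, 32, 22, 403], [252, 231, 6, 7, 35]]
```

View pics/c7.png

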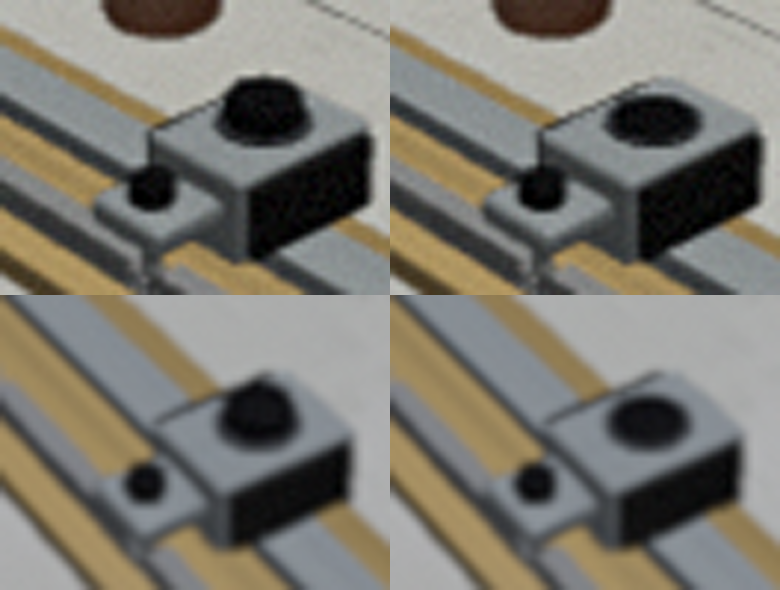

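The button (right column) is now sunk from its earlier dome. The knob and block have not moved since the pin dropped, and the pot, tape and sticks show no change. I'm handing in.

```bash
python3 -c "
from station import manip
print(manip.finish_job())"
```

```text
the job is handed in; nothing more can be done
None
```

The cutting gauge is set to its short length. The stop is in the notch on the fence side (the -y end here) and the lock button is pressed down. I handed the job in at about 13.3 s of the 42 s allowed.

**Push:** With closed fingers on cheek_1, I pushed the stop about 35 mm towards the fence at roughly 20 mm/s. Drag was 3–4 N, then dropped to about 0 when the stop snapped into the notch.

**Pin:** Before pressing the button I checked the pin knob in both fixed views. It sat 2–3 px lower relative to the button than at the start. I expected 0.6 px if the pin were still riding and 2.4–2.9 px if it had dropped, so I judged it down.

**Lock:** The button took 4–5 N over roughly 6–7 mm, then reached a hard stop, where I pressed with up to 29 N. The last pictures show it sunk, with the stop and pin knob unmoved and no change at the pot, tape or label sticks.

**Disagreements:**
- **Fingertip height:** the fingertips showed about 22–29 mm above the reported TCP. My first approach therefore passed just over the stop's block, with no contact force measured and no sign that the stop moved. I corrected the height from pictures before pushing.
- **Camera offset:** the wrist camera and the fixed cameras disagreed by about 5 mm along y. I used the wrist and contact values.

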